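# Load the stain-remover carrier and hold the lock box open on its key

### The job

The stain removers go back under lock. First stand the two dropper bottles from the worktop upright in the two free cells of the wooden carrier, one per cell beside the one already there, and let go of them without tipping any over; then take the box key from its wooden rest, push it past the sticky pins fully home into the lock of the white box, and turn it a quarter turn clockwise as seen from above. The lock springs back, so finish while still gripping the key and holding it turned, so that I can lift the lid and put the carrier in; leave the tape measure and the clothes peg where they lie.

Things in the scene. Friction and masses are not known exactly. Their poses are not given: they have to be found in the camera images.
- dropper_a_mid (a point): Small brown glass dropper bottle standing upright on the worktop; this point is its centre, 51 mm above its underside (z axis up the bottle). 102 mm tall in all: round body 32 mm in diameter up to 70 mm, then a round black collar 24 mm in diameter up to 77 mm, then a narrow rubber bulb 12 mm wide. About 70 g.
- dropper_b_mid (a point): The second, identical dropper bottle on the worktop; point and axes as for the first.
- dropper_c_mid (a point): The third, identical dropper bottle, already standing in the far end cell of the carrier; it stays there.
- carrier: Low open wooden carrier, 161 mm (its x) by 56 mm (its y) by 34 mm high, with three cells in a row along its x; walls, dividers and floor 5 mm thick. Each cell is 47 mm (x) by 46 mm (y) inside. It stands loose on the worktop, about 0.6 kg; origin at the centre of its underside.
- cell_near (a point): Centre of the floor of the end cell on the carrier's -x side (52 mm from the middle cell), 5 mm above the worktop; free at the start. Axes as the carrier.
- cell_mid (a point): Centre of the floor of the middle cell; free at the start. Axes as the carrier.
- cell_far (a point): Centre of the floor of the end cell on the carrier's +x side; taken by the third bottle.
- key_bow (a point): The box key, standing loosely in its rest, bow (head) up, about 60 g. This point is the centre of the bow, a black plastic disc 34 mm in diameter, 9 mm thick; the disc lies in the key's x-z plane, its flat faces look to +y and -y. z runs up the key; the tip is 58 mm below. The bow's lowest edge is 8 mm above the collar.
- key_tip (a point): Lowest point of the key, on its axis (axes as the bow's). Upwards: a steel double bit 18 mm wide (x), 4 mm thick (y), 10 mm tall with a rounded nose; a round stem 4.4 mm thick; a collar 18 mm in diameter, its underside (the stop) 30 mm above the tip; a neck; the bow from 41 to 75 mm. Half a turn about z makes no difference to the fit.
- key_rest: Block of brown wood, 52 mm (x) by 62 mm (y) by 36 mm high, fixed to the worktop, with a slot along its x in the middle of the top where the key stands with 1.5 mm play each way, its collar on the block's top. Origin at the centre of the underside.
- lock_box: White steel lock box, fixed; 240 mm deep (x), 300 mm wide (y), 130 mm high, origin at the centre of its underside. The front 86 mm of its top is a fixed rail with the lock in it, 42 mm behind the front edge; behind it is the lid, with a low bar handle that reaches 146 mm above the worktop while shut.
- lock_face (a point): Centre of the keyhole at the lock's face, z up, 130 mm above the worktop, inside a ring 41 mm across and 3 mm high. The keyhole is a slot 21 mm long (x) and 7 mm wide (y) through a fixed 15 mm plate. Two sticky sprung pins 10 mm down take 6 to 9 N of push (rock the key if it stops short). Fully home the collar rests on this face; only then can the key turn, and turned it cannot be lifted out.
- lock_plug (a joint): Turn of the lock's plug (rad), driven by the key's bit: 0 at rest, in line with the keyhole, growing clockwise seen from above to a stop at 1.48. The key has about 0.14 rad of play in it, so a key turned 1.6 rad brings the plug near the stop. A spring turns it back with 0.04 N m at rest, 0.11 N m at the stop, plus some friction.
- box_lid (a joint): Opening angle of the lock box's lid (rad): 0 shut; hinged along its far edge, the lock's cam raises it in step with the plug, to about 0.13 rad (20 mm at its front edge) at the stop.
- pocket_tape: Round steel tape measure, 54 x 63 x 24 mm, loose on the worktop in front of the lock box; a bystander.
- peg_wood: Wooden clothes peg, 15 x 72 x 12 mm, loose on the worktop near the key rest; a bystander.

How it is judged (in metres and radians):
On the way, in this order (a step that is already met when the one before it is completed fails the run):
1. all three dropper bottles stand upright in the carrier, one per cell, and are let go (x of dropper_a_mid in the frame of cell_mid between -0.066 and 0.066 m and y of dropper_a_mid in the frame of cell_mid between -0.016 and 0.016 m and z of dropper_a_mid in the frame of cell_mid between 0.045 and 0.056 m and angle between each of dropper_a_mid, dropper_b_mid, dropper_c_mid's own z axis and vertical below 0.15 rad and contact force between the fingers and dropper_a below 0.2 N and x of dropper_b_mid in the frame of cell_mid between -0.066 and 0.066 m and y of dropper_b_mid in the frame of cell_mid between -0.016 and 0.016 m and z of dropper_b_mid in the frame of cell_mid between 0.045 and 0.056 m and contact force between the fingers and dropper_b below 0.2 N and x of dropper_c_mid in the frame of cell_mid between -0.066 and 0.066 m and y of dropper_c_mid in the frame of cell_mid between -0.016 and 0.016 m and z of dropper_c_mid in the frame of cell_mid between 0.045 and 0.056 m and contact force between the fingers and dropper_c below 0.2 N and angle between carrier's own z axis and vertical below 0.06 rad), for 0.2 s.
2. the key is fully home in the lock, not yet turned (z of key_tip in the frame of lock_face below -0.027 m and horizontal distance between key_tip and lock_face below 0.004 m and angle between key_tip's own z axis and vertical below 0.12 rad and value of joint lock_plug below 0.4 rad), for 0.1 s.
3. the key is turned a quarter clockwise (z of key_tip in the frame of lock_face below -0.027 m and horizontal distance between key_tip and lock_face below 0.004 m and angle between key_tip's own z axis and vertical below 0.12 rad and value of joint lock_plug above 1.25 rad), for 0.2 s.
At the end, for the whole second after the job is handed in: Through the last second: key home (tip 27 mm or more below the lock face, within 4 mm of its axis), plug turned over 1.25 rad, lid up over 0.05 rad, key gripped (over 1.5 N); three bottles upright (0.15 rad) on the carrier's floor, one per cell, untouched; carrier level, at rest (all of step 1 and all of step 3 and contact force between the fingers and box_key above 1.5 N and value of joint box_lid above 0.05 rad and linear speed of carrier below 0.02 m/s); the arm keeps its last pose, push and grip.
It fails at once if the tape measure or the clothes peg is shifted by more than 30 mm (distance of any of pocket_tape, peg_wood from where it was at the start of the episode above 0.03 m).
It fails at once if a dropper bottle is tipped over (angle between any of dropper_a_mid, dropper_b_mid, dropper_c_mid's own z axis and vertical above 1 rad).
It also fails if it takes over 72 s, if anything falls off the work surface, if the arm or the gripper's body presses on something with over 40 N, if the wrist force passes 120 N, or if a joint passes its speed limit or range.

### The arm

A 6-joint arm with a two-finger parallel gripper is mounted at the origin on a cart in front of the work surface, level with it; the furniture and walls round the work are solid. World frame = base frame: x ahead of the robot, y to its left, z up, the work surface at z = 0. Lengths are in mm, angles in rad, forces in N, time in s.
With the tool pointing down it reaches from about 350 to 875 mm from the base axis. Payload 4.2 kg.
Tool frame: the origin (TCP) lies midway between the tips of the shut fingers; the grasp point (between the pads) lies 19 mm behind it; z points along the fingers, y is the line along which they close (so a half turn about z gives the same grasp; the last joint's range is limited). The gripper opens to 85 mm and grips with 20 to 120 N. Pads are 22 mm wide; open, the fingers measure 114 mm over their backs; the gripper's body (76 mm by 85 mm) begins 54 mm behind the grasp point. The pads swing forward as they close: fully open they stand 13 mm farther back than shut.
Start: joints at [1.485, 0.385, 0.008, 0, -1.194, -0.259], TCP at [211.222, 588.204, 231.312] pointing down, gripper open.
Joint ranges: [-3.14, 3.14], [-1.21, 2.06], [-1.07, 1.41], [-3.16, 2.05], [-2.99, -0.16], [-3.1, 3.1]. Speed limits (rad/s): [2.79, 2.79, 3.14, 3.14, 3.14, 3.14].

### API

Orientations are given as a unit quaternion [x, y, z, w].
In Python, from bench import read_state, get_image, job_done gives the robot as it stands.
- The arm moves only by the shell command python3 -m jog 'ROWS'. ROWS is JSON, a list of rows, each a list of 3 entries, a list of its own where there are three numbers: the shift along the world's x, y, z scaled (see below), then the turn, a rotation vector about the world's x, y, z scaled (see below), then the gripper's target within -1 to 1 (shut at 1, half-way at 0, fully open at -1). In form: [[[x, y, z], [wx, wy, wz], claw], ...]. A call has 1 to 20 rows; each row is the pose to reach, as a shift and turn from the pose commanded when the call began; what a row does not reach only later rows make up. The controller multiplies each number of a shift by 10 cm and each number of a turn by 120 degrees. A row lasts 1/10 s, in which the tool goes at most 50 mm and 8.59 degrees, less where a joint would pass 70% of its speed; a pose out of reach is approached as far as the arm can. A call with a number of a shift or a turn outside -1 to 1 is refused whole. A call with a gripper value outside its range is refused whole. The fingers move at their own pace and stop on an object; the grip force is fixed at half the most. Time passes only in rows, so rows that repeat a pose let the fingers close. It gives the time, the measured TCP pose, the force, the opening and the grip force at its end, in the units of the state.
- read_state(): the state, without advancing time (a new reading comes with each control period).
- get_image(name): name is "side" or "top"; returns a dict with "frame" (480x640x3 uint8, red, green, blue), "range_z" (480x640 float32, mm along the optical axis (not along the pixel's ray), 0 where there is no reading), "fx", "fy", "cx", "cy" (pixels), "R" (3x3) and "t" (3): a world point X has camera coordinates R X + t. Camera axes: x right, y down, z forward; pixel columns grow to the right and rows downward; lengths in mm; the calibration is good to about 2 mm. A picture is of the moment at which its call begins.
- job_done(): hands the job in; it is judged then, once.
The state is a dict: "clock": time; "joints": joint angles; "joint_vel": joint speeds; "joint_efforts": joint torques, N m; "position": TCP position; "ee_rot": TCP orientation; "contact_force": force on the tool from outside, world axes, zero at the start; "wrist_torque": the same for the moment, N m; "gripper_width": finger opening in mm; "grasp_force": force on a finger pad.
Only numpy, scipy, OpenCV 4.12 (cv2) and the standard library are available. Lean on these libraries where they do the work, as an engineer would, in place of code of your own. Each camera call takes 0.05 s, during which the arm holds its last target. There are 200 camera calls.

## Working session

There is one attempt and no reset: what is moved stays moved. The work goes in short steps, Python scripts to look and compute and a shell command to move; the robot and the scene stay as the last step left them, time stands still between calls to the robot, and variables do not carry over. Pictures are saved under pics/ and viewed, at most 10 in all, crops included, and the job is handed in when it is done.

```bash
mkdir -p pics; cat > h.py <<'E'
import numpy as np, cv2
from bench import *
def save(im,n): cv2.imwrite('pics/'+n, im['frame'][:,:,::-1])
def pts(im):
    z=im['range_z']; v,u=np.mgrid[:480,:640]
    c=np.stack([(u-im['cx'])/im['fx']*z,(v-im['cy'])/im['fy']*z,z],-1)
    P=(c-np.array(im['t']))@np.array(im['R'])
    P[z<=0]=np.nan
    return P
def ray(im,u,v,h):
    R=np.array(im['R']);C=-R.T@np.array(im['t'])
    d=R.T@np.array([(u-im['cx'])/im['fx'],(v-im['cy'])/im['fy'],1])
    return C+d*(h-C[2])/d[2]
E
python3 - <<'E'
from h import *
for n in('top','side'):
    im=get_image(n);save(im,n+'0.png');R=np.array(im['R']);print(n,im['fx'],-R.T@np.array(im['t']),R.round(2).tolist())
s=read_state();print({k:np.round(v,3) for k,v in s.items()})
E
```

```text
top 482.2749791759403 [ 369.26897251    7.82494228 1336.63607818] [[0.02, -1.0, -0.02], [-0.99, -0.01, -0.16], [0.16, 0.02, -0.99]]
side 526.4428264429979 [ -201.08623505 -1115.27147068   731.66753411] [[0.84, -0.55, 0.03], [-0.21, -0.36, -0.91], [0.51, 0.75, -0.42]]
{'clock': np.float64(0.1), 'joints': array([ 1.485,  0.385,  0.007, -0.   , -1.194, -0.259]), 'joint_vel': array([ 0.001, -0.002,  0.002,  0.001,  0.   ,  0.002]), 'joint_efforts': array([ 0.0000e+00, -3.9332e+01,  1.8893e+01,  4.1980e+00, -3.0000e-03,
        0.0000e+00]), 'position': array([211.065, 587.741, 230.358]), 'ee_rot': array([ 0.985, -0.172, -0.   ,  0.001]), 'contact_force': array([-0.022,  0.668,  0.277]), 'wrist_torque': array([ 0.034, -0.019,  0.055]), 'grasp_force': np.float64(0.0), 'gripper_width': np.float64(85.621)}
```

View pics/top0.png

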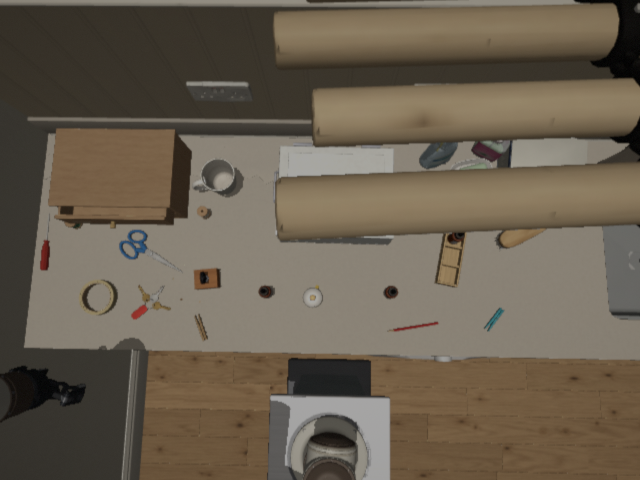

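View pics/side0.png

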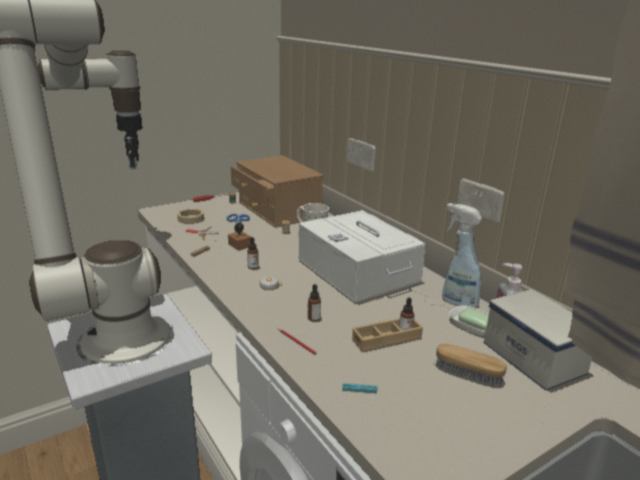

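The top view shows the bottles at about (265,292) and (391,292), the carrier at (451,259), key and rest at (206,279), tape at (313,297) and peg at (201,327). The rods hide the lock there, but the side view shows it at about (338,237).

```bash
python3 - <<'E'
from h import *
T=get_image('top');S=get_image('side')
P=pts(T);Q=pts(S)
def show(P,u,v):print((u,v),P[v,u].round(1))
for u,v in [(450,20),(450,110),(450,200),(265,292),(391,292),(313,297),(201,327),(330,250),(300,330)]:show(P,u,v)
for u,v in [(338,237),(315,310),(252,258),(240,240),(370,335),(300,400)]:show(Q,u,v)
# clusters above table in top view
for nm,X,lo,hi in (('top',P,10,160),('side',Q,10,160)):
    m=((X[...,2]>lo)&(X[...,2]<hi)&(X[...,0]>200)&(X[...,0]<900)&(abs(X[...,1])<600)).astype(np.uint8)
    n,l,st,c=cv2.connectedComponentsWithStats(m)
    for i in range(1,n):
        if st[i,4]>40:
            A=X[l==i];print(nm,c[i].round(),st[i,4],'min',A.min(0).round(),'max',A.max(0).round(),'med',np.median(A,0).round())
a=cv2.resize(T['frame'][215:345,180:310],None,fx=3,fy=3,interpolation=2)
b=cv2.resize(T['frame'][215:345,370:500],None,fx=3,fy=3,interpolation=2)
cv2.imwrite('pics/c1.png',np.hstack([a,b])[:,:,::-1])
a=cv2.resize(S['frame'][200:340,220:430],None,fx=3.8,fy=3.8,interpolation=2)
cv2.imwrite('pics/c2.png',a[:,:800,::-1])
E
```

```text
(450, 20) [ 577.3  -76.1 1019. ]
(450, 110) [ 502.8  -70.6 1033.4]
(450, 200) [ 436.2  -63.2 1056.4]
(265, 292) [418.5 173.1  81. ]
(391, 292) [ 423.4 -150.9   94.5]
(313, 297) [409.5  50.2  25.4]
(201, 327) [324.1 352.9  11.1]
(330, 250) [540.8   6.1   3.1]
(300, 330) [320.6  84.6   0.5]
(338, 237) [607.   -1.2 129.6]
(315, 310) [ 422.2 -171.9   35.5]
(252, 258) [414.8 164.   40.2]
(240, 240) [446.8 314.9  33.2]
(370, 335) [ 498.4 -300.2    9. ]
(300, 400) [ 272.9 -347.8  -53.1]
top [198. 146.] 6999 min [573.  62.  10.] max [887. 600. 160.] med [872. 411.  99.]
top [517. 154.] 2472 min [ 750. -600.   10.] max [ 854. -328.  133.] med [ 797. -480.  117.]
top [332. 161.] 3308 min [ 659. -155.   65.] max [809. 162. 138.] med [759.   7. 129.]
top [437. 155.] 648 min [ 776. -334.   10.] max [ 819. -243.  160.] med [ 788. -271.   90.]
top [216. 176.] 944 min [683. 265.  10.] max [774. 385.  99.] med [738. 330.  59.]
top [203. 212.] 112 min [624. 346.  10.] max [654. 375.  47.] med [637. 359.  39.]
top [516. 237.] 533 min [ 549. -573.   10.] max [ 602. -448.   55.] med [ 579. -490.   46.]
t
[... 872 characters left out ...]
44. 241.] 739 min [405. 153.  10.] max [586. 597. 107.] med [435. 313.  38.]
side [194. 218.] 69 min [371. 587.  10.] max [426. 600.  31.] med [400. 595.  21.]
side [199. 250.] 61 min [292. 329.  10.] max [359. 374.  17.] med [322. 350.  14.]
side [269. 282.] 197 min [381.  20.  10.] max [437.  79.  28.] med [406.  41.  21.]
side [314. 304.] 370 min [ 409. -178.   11.] max [ 440. -144.  104.] med [ 421. -168.   52.]
side [389. 329.] 1616 min [ 443. -370.   10.] max [ 607. -280.  109.] med [ 538. -340.   30.]
side [471. 361.] 1483 min [ 549. -591.   10.] max [ 647. -452.   53.] med [ 592. -527.   47.]
side [360. 386.] 168 min [ 328. -467.   10.] max [ 391. -414.   16.] med [ 360. -441.   13.]
```

View pics/c1.png

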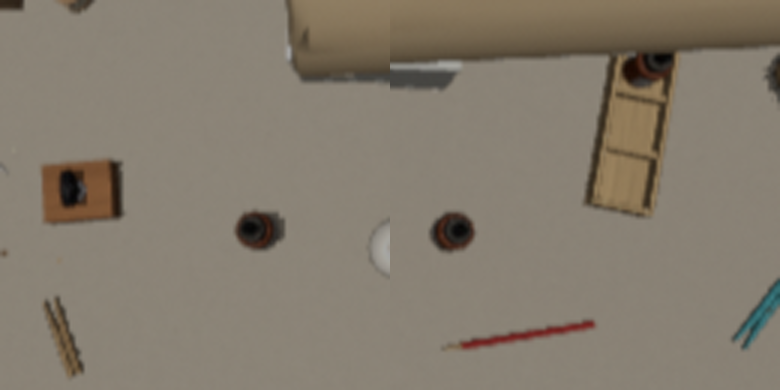

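View pics/c2.png

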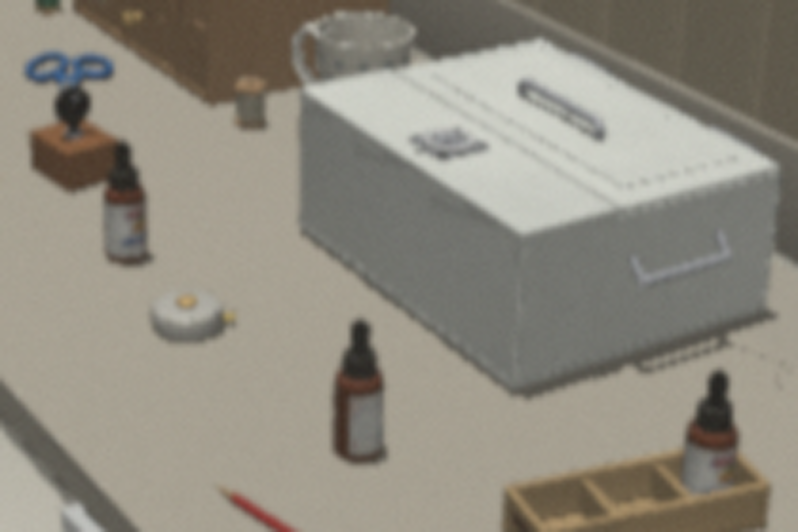

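The crops show the rest's slot and bow plane running roughly along world x. Carrier cells run towards +x with bottle c at the far end. The lock ring lies at about (332–347, 233–241) in the side view. Next I work out the exact positions.

```bash
python3 - <<'E'
from h import *
T=get_image('top');S=get_image('side');P=pts(T);Q=pts(S)
def box(X,x0,x1,y0,y1,z0,z1):
    return (X[...,0]>x0)&(X[...,0]<x1)&(X[...,1]>y0)&(X[...,1]<y1)&(X[...,2]>z0)&(X[...,2]<z1)
for nm,b in (('A',(390,450,145,205)),('B',(395,455,-185,-125)),('C',(540,620,-370,-290))):
  for im,X,n in((T,P,'top'),(S,Q,'side')):
    A=X[box(X,*b,80,115)]; B=X[box(X,*b,40,70)]
    print(nm,n,'bulb',len(A),A.mean(0).round(1) if len(A) else'', 'body',((B.min(0)+B.max(0))/2).round(1),np.ptp(B,axis=0).round())
def rect(X,b,t):
    m=box(X,*b);A=X[m][:,:2].astype(np.float32);print(t,len(A),cv2.minAreaRect(A),np.median(X[m][:,2]))
for X,n in((P,'top'),(Q,'side')):
    rect(X,(430,600,-375,-275,24,42),'carrier '+n)
    rect(X,(415,490,300,385,30,42),'rest '+n)
    A=X[box(X,415,490,300,385,50,95)];print('bow',n,len(A),A.mean(0),A.min(0),A.max(0),cv2.minAreaRect(A[:,:2].astype(np.float32)))
# box
m=box(Q,540,640,-170,170,115,133);rect(Q,(540,645,-170,170,122,140),'rail side')
for y in range(-140,150,40):
    f=P[box(P,540,575,y-10,y+10,30,110)];g=Q[box(Q,540,600,y-10,y+10,30,110)]
    tp=Q[box(Q,540,645,y-10,y+10,124,137)]
    print(y,'front x top',np.median(f[:,0]).round(1) if len(f) else '', 'side',np.median(g[:,0]).round(1) if len(g) else '','topface minx',tp[:,0].min().round(1),'z',np.median(tp[:,2]).round(1))
# box sides
for im,X,n in((T,P,'top'),(S,Q,'side')):
    A=X[box(X,570,780,-170,170,124,137)]
    print(n,'y range',np.percentile(A[:,1],[0.2,1,99,99.8]).round(1))
# dark/keyhole in side around lock
a=cv2.resize(S['frame'][222:252,320:360],None,fx=16,fy=16,interpolation=0)
cv2.imwrite('pics/lock.png',a[:,:,::-1])
E
```

```text
A top bulb 32 [420.  177.2  94.3] body [419.7 178.1  56.1] [31. 33. 26.]
A side bulb 42 [420.6 172.7  91.3] body [420.5 171.8  55.1] [35. 33. 29.]
B top bulb 29 [ 424.5 -155.9   93.4] body [ 425.1 -156.    54.9] [32. 31. 29.]
B side bulb 51 [ 425.  -162.3   91.5] body [ 424.5 -162.9   54.8] [31. 31. 30.]
C top bulb 42 [ 573.4 -330.7   90.9] body [ 572.1 -331.1   55. ] [24. 30. 30.]
C side bulb 82 [ 575.5 -338.1   92.1] body [ 576.6 -337.1   55. ] [34. 34. 30.]
carrier top 399 ((520.7658081054688, -322.9452209472656), (58.903099060058594, 148.92901611328125), 78.73677825927734) 32.68446712492946
rest top 365 ((453.56097412109375, 342.77703857421875), (51.75593566894531, 64.39543914794922), 6.593652725219727) 36.300068305680504
bow top 70 [453.12325029 340.63969537  72.13467401] [437.25033283 335.91317026  50.3003882 ] [469.22186508 347.85175855  83.61961763] ((453.207275390625, 341.60028076171875), (31.60769271850586, 9.938504219055176), 4.788952827453613)
carrier side 770 ((526.1385498046875, -325.84368896484375), (63.578975677490234, 160.84683227539062), 79.65701293945312) 32.264587
[... 378 characters left out ...]
il side 1529 ((600.4022216796875, -6.7592620849609375), (88.91890716552734, 305.9406433105469), 0.008198004215955734) 131.1167955745309
-140 front x top 557.0 side 559.7 topface minx 557.3 z 131.0
-100 front x top 557.6 side 560.1 topface minx 556.5 z 131.4
-60 front x top 558.2 side 560.7 topface minx 559.3 z 130.9
-20 front x top 558.8 side 560.9 topface minx 558.6 z 132.3
20 front x top 559.4 side 561.7 topface minx 558.8 z 131.5
60 front x top 559.9 side 562.3 topface minx 559.6 z 131.4
100 front x top 560.4 side 562.9 topface minx 558.1 z 131.4
140 front x top 561.7 side 563.7 topface minx 559.1 z 131.2
top y range [-154.1 -151.3  140.3  142.5]
side y range [-159.3 -157.2  137.9  143.6]
```

View pics/lock.png

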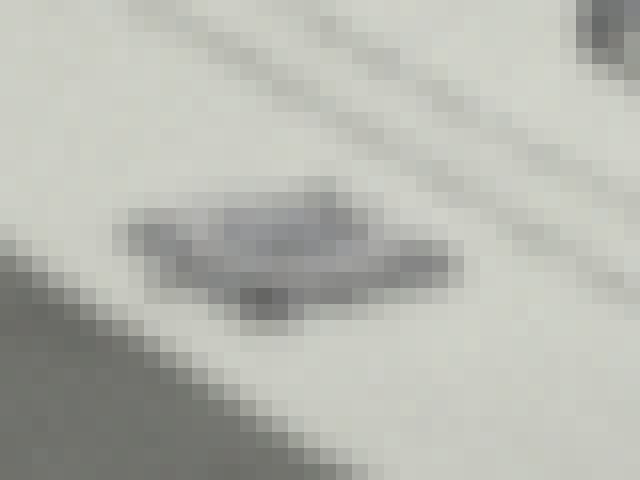

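```bash
python3 -m jog '[[[0.5,-0.5,0],[0,0,0.077],-1],[[1,-1,0],[0,0,0.077],-1],[[1,-1,0],[0,0,0.077],-1]]'; python3 -m jog '[[[0.5,-0.5,0],[0,0,0],-1],[[1,-1,0],[0,0,0],-1],[[1,-1,0],[0,0,0],-1]]' ; python3 -m jog '[[[0.09,-1,0],[0,0,0],-1],[[0.09,-1,0],[0,0,0],-1]]';python3 -m jog '[[[0,-1,0],[0,0,0],-1],[[0,-1,0],[0,0,0],-1],[[0,-1,0],[0,0,0],-1]]'
python3 -m jog '[[[0,-0.13,-0.5],[0,0,0],-1],[[0,-0.13,-0.8],[0,0,0],-1],[[0,-0.13,-0.8],[0,0,0],-1],[[0,-0.13,-0.8],[0,0,0],-1],[[0,-0.13,-0.8],[0,0,0],-1]]'
python3 - <<'E'
from h import *
T=get_image('top');S=get_image('side')
a=cv2.resize(T['frame'][220:330,205:335],None,fx=3,fy=3);b=cv2.resize(S['frame'][165:275,190:320],None,fx=3,fy=3)
cv2.imwrite('pics/g1.png',np.hstack([a,b])[:,:,::-1])
E
```

```text
clock: 0.6
position: [312.1, 486.6, 231.2]
ee_rot: [0.996, -0.091, -0.0, 0.0]
contact_force: [0.2, 0.7, 0.4]
gripper_width: 85.0
grasp_force: 0.0
clock: 0.9
position: [412.5, 386.3, 231.5]
ee_rot: [0.996, -0.092, 0.0, -0.0]
contact_force: [0.0, 1.4, -0.8]
gripper_width: 85.6
grasp_force: 0.0
clock: 1.1
position: [420.7, 286.8, 230.8]
ee_rot: [0.996, -0.092, -0.0, 0.0]
contact_force: [1.4, -0.7, -0.5]
gripper_width: 85.0
grasp_force: 0.0
clock: 1.4
position: [419.0, 183.9, 231.5]
ee_rot: [0.996, -0.094, -0.0, 0.0]
contact_force: [0.0, 0.2, 0.7]
gripper_width: 85.5
grasp_force: 0.0
clock: 1.9
position: [421.5, 177.0, 153.2]
ee_rot: [0.996, -0.091, 0.002, -0.001]
contact_force: [0.4, -0.0, -0.3]
gripper_width: 85.6
grasp_force: 0.0
```

View pics/g1.png

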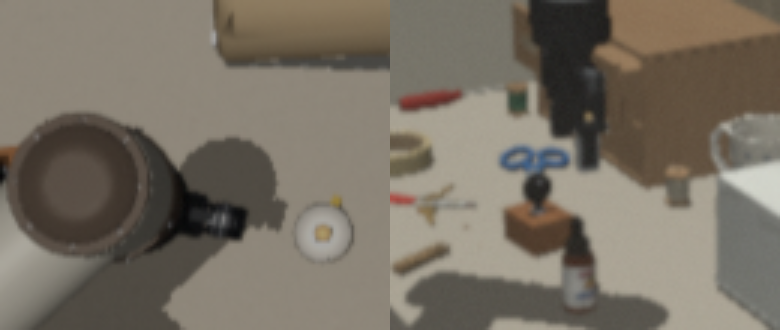

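The gripper is centred over bottle A, with its fingers either side at about (575,130) in the right-hand crop. I descend and grip.

```bash
python3 -m jog '[[[0,0,-0.4],[0,0,0],-1],[[0,0,-0.7],[0,0,0],-1],[[0,0,-1],[0,0,0],-1],[[0,0,-1],[0,0,0],-1]]'; python3 -m jog '[[[0,0,-0.15],[0,0,0],-1],[[0,0,-0.15],[0,0,0],-1],[[0,0,-0.15],[0,0,0],-0.2],[[0,0,-0.15],[0,0,0],0.1],[[0,0,-0.15],[0,0,0],0.4],[[0,0,-0.15],[0,0,0],1],[[0,0,-0.15],[0,0,0],1],[[0,0,-0.15],[0,0,0],1],[[0,0,-0.15],[0,0,0],1],[[0,0,-0.15],[0,0,0],1]]'
```

```text
clock: 2.4
position: [418.7, 174.5, 49.2]
ee_rot: [0.996, -0.092, -0.002, 0.002]
contact_force: [-0.8, -1.2, -0.5]
gripper_width: 85.5
grasp_force: 0.0
clock: 3.4
position: [420.9, 176.2, 37.4]
ee_rot: [0.996, -0.091, 0.001, -0.001]
contact_force: [-1.2, -0.1, 5.4]
gripper_width: 30.1
grasp_force: 58.8
```

```bash
python3 -m jog '[[[0,0,0.2],[0,0,0],1],[[0,0,0.6],[0,0,0],1],[[0,0,1],[0,0,0],1],[[0,0,1],[0,0,0],1]]'; for i in 1; do python3 -m jog '[[[0.1,-0.3,0.2],[0,0,0],1],[[0.2,-0.7,0.2],[0,0,0],1],[[0.2,-1,0.2],[0,0,0],1]]'; done;  python3 -m jog '[[[0.1,-0.4,0],[0,0,0],1],[[0.2,-0.8,0],[0,0,0],1],[[0.2,-1,0],[0,0,0],1]]';  python3 -m jog '[[[0.1,-0.4,0],[0,0,0],1],[[0.2,-0.8,0],[0,0,0],1],[[0.2,-1,0],[0,0,0],1]]';  python3 -m jog '[[[0.1,-0.4,0],[0,0,0],1],[[0.2,-0.8,0],[0,0,0],1],[[0.2,-1,0],[0,0,0],1]]';  python3 -m jog '[[[0.1,-0.4,0],[0,0,0],1],[[0.2,-0.8,0],[0,0,0],1],[[0.25,-1,0],[0,0,0],1],[[0.25,-1,0],[0,0,0],1]]'; python3 -m jog '[[[0,0,-0.3],[0,0,0],1],[[0,0,-0.6],[0,0,0],1],[[0,0,-0.7],[0,0,0],1],[[0,0,-0.7],[0,0,0],1],[[0,0,-0.7],[0,0,0],1]]'
python3 - <<'E'
from h import *
T=get_image('top');S=get_image('side')
a=cv2.resize(T['frame'][190:320,385:515],None,fx=3,fy=3);b=cv2.resize(S['frame'][255:385,330:460],None,fx=3,fy=3)
cv2.imwrite('pics/g2.png',np.hstack([a,b])[:,:,::-1]);np.save('/tmp/s.npy',0)
E
```

```text
clock: 3.8
position: [423.2, 177.8, 141.7]
ee_rot: [0.996, -0.091, 0.005, -0.004]
contact_force: [1.4, 0.3, -0.8]
gripper_width: 30.8
grasp_force: 59.7
clock: 4.1
position: [440.7, 74.4, 156.6]
ee_rot: [0.996, -0.092, 0.0, -0.0]
contact_force: [-0.1, 0.8, -0.9]
gripper_width: 30.6
grasp_force: 59.7
clock: 4.4
position: [460.3, -26.7, 155.9]
ee_rot: [0.996, -0.093, -0.0, 0.0]
contact_force: [0.8, -0.0, -0.2]
gripper_width: 30.3
grasp_force: 59.7
clock: 4.7
position: [480.5, -126.8, 155.7]
ee_rot: [0.996, -0.093, -0.0, 0.0]
contact_force: [-0.6, 0.1, -0.9]
gripper_width: 30.2
grasp_force: 59.7
clock: 5.0
position: [500.6, -226.9, 155.5]
ee_rot: [0.996, -0.093, -0.0, 0.0]
contact_force: [-1.2, -0.3, -0.4]
gripper_width: 30.2
grasp_force: 59.7
clock: 5.4
position: [525.0, -326.7, 154.8]
ee_rot: [0.996, -0.093, -0.001, -0.0]
contact_force: [0.6, -0.3, -1.6]
gripper_width: 30.1
grasp_force: 59.7
clock: 5.9
position: [526.0, -324.4, 87.4]
ee_rot: [0.996, -0.091, 0.001, 0.0]
contact_force: [0.1, -0.3, -0.3]
gripper_width: 30.3
grasp_force: 59.7
```

View pics/g2.png

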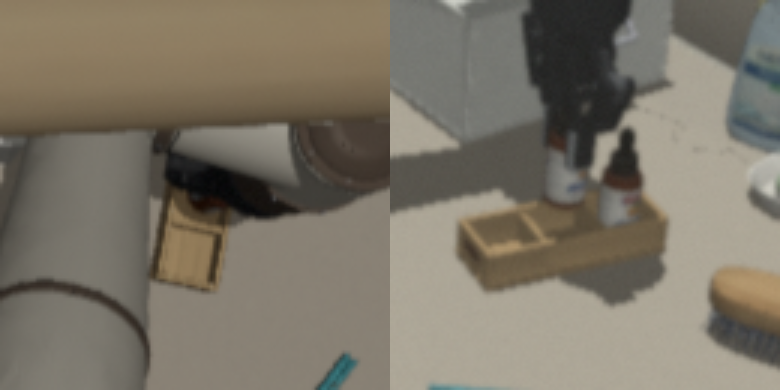

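```bash
python3 - <<'E'
from h import *
S=get_image('side');Q=pts(S)
def sel(X,x0,x1,y0,y1,z0,z1):
    return X[(X[...,0]>x0)&(X[...,0]<x1)&(X[...,1]>y0)&(X[...,1]<y1)&(X[...,2]>z0)&(X[...,2]<z1)]
hA=sel(Q,495,549,-370,-300,58,80);hC=sel(Q,552,610,-370,-310,45,70)
for n,a in(('A',hA),('C',hC)):print(n,len(a),cv2.minEnclosingCircle(a[:,:2].astype(np.float32)),a[:,:2].min(0),a[:,:2].max(0),np.ptp(a,axis=0),a.mean(0))
c=sel(Q,430,630,-385,-265,30,38);print(cv2.minAreaRect(c[:,:2].astype(np.float32)),cv2.boxPoints(cv2.minAreaRect(c[:,:2].astype(np.float32))).round(1).tolist())
for im in (S,):
    R=np.array(im['R']);t=np.array(im['t'])
    for X in ([525,-325,52],[474,-315.5,34]):
        p=R@np.array(X,float)+t;print(p[0]/p[2]*im['fx']+im['cx'],p[1]/p[2]*im['fy']+im['cy'])
E
```

```text
A 110 ((526.5599975585938, -326.1458740234375), 17.307165145874023) [ 509.48329864 -342.49669503] [ 542.35565154 -311.87252598] [32.8723529  30.62416905 21.75365674] [ 520.02411888 -333.17571146   68.8806017 ]
C 142 ((575.9437255859375, -336.45684814453125), 17.51569366455078) [ 560.8202025  -353.65105728] [ 593.05007241 -319.07022846] [32.22986991 34.58082882 24.89558212] [ 570.75656711 -342.51052518   59.09019057]
((529.5767822265625, -326.8110656738281), (61.310237884521484, 164.47291564941406), 77.68328094482422) [[442.70001220703125, -339.20001220703125], [603.4000244140625, -374.29998779296875], [616.5, -314.3999938964844], [455.79998779296875, -279.29998779296875]]
386.5080170722148 321.6378747999069
366.5320206384911 332.33662902864165
```

Bottle A sits within about 2 mm of the middle cell's centre. I lower it and let go.

```bash
python3 -m jog '[[[0,0,-0.2],[0,0,0],1],[[0,0,-0.35],[0,0,0],1],[[0,0,-0.42],[0,0,0],1],[[0,0,-0.44],[0,0,0],1],[[0,0,-0.45],[0,0,0],1],[[0,0,-0.45],[0,0,0],1]]';python3 -m jog '[[[0,0,0],[0,0,0],0.5],[[0,0,0],[0,0,0],0.2],[[0,0,0],[0,0,0],0],[[0,0,0],[0,0,0],-0.5],[[0,0,0],[0,0,0],-1],[[0,0,0],[0,0,0],-1],[[0,0,0],[0,0,0],-1],[[0,0,0],[0,0,0],-1]]'; python3 -m jog '[[[0,0,0.3],[0,0,0],-1],[[0,0,0.7],[0,0,0],-1],[[0,0,1],[0,0,0],-1],[[0,0,1],[0,0,0],-1]]'
```

```text
clock: 6.65
position: [525.6, -324.5, 42.5]
ee_rot: [0.996, -0.091, 0.001, 0.0]
contact_force: [-0.6, 1.0, 3.1]
gripper_width: 30.6
grasp_force: 60.1
clock: 7.45
position: [525.2, -324.4, 41.3]
ee_rot: [0.996, -0.092, 0.0, 0.0]
contact_force: [0.1, 0.2, 0.0]
gripper_width: 85.5
grasp_force: 0.0
clock: 7.85
position: [528.1, -325.7, 146.9]
ee_rot: [0.996, -0.091, 0.005, 0.002]
contact_force: [0.7, -0.1, 0.3]
gripper_width: 85.3
grasp_force: 0.0
```

```bash
python3 -m jog '[[[-0.3,0.3,0],[0,0,0],-1],[[-0.6,0.7,0],[0,0,0],-1],[[-0.6,1,0],[0,0,0],-1],[[-0.6,1,0],[0,0,0],-1]]';python3 -m jog '[[[-0.3,0.3,0],[0,0,0],-1],[[-0.41,0.65,0],[0,0,0],-1],[[-0.41,0.65,0],[0,0,0],-1],[[-0.41,0.65,-0.1],[0,0,0],-1],[[-0.41,0.65,-0.5],[0,0,0],-1],[[-0.41,0.65,-0.8],[0,0,0],-1],[[-0.41,0.65,-0.8],[0,0,0],-1]]';python3 -m jog '[[[0,0,-0.2],[0,0,0],-1],[[0,0,-0.25],[0,0,0],-1],[[0,0,-0.25],[0,0,0],-0.2],[[0,0,-0.25],[0,0,0],0.1],[[0,0,-0.25],[0,0,0],0.4],[[0,0,-0.25],[0,0,0],1],[[0,0,-0.25],[0,0,0],1],[[0,0,-0.25],[0,0,0],1],[[0,0,-0.25],[0,0,0],1],[[0,0,-0.25],[0,0,0],1]]'
python3 - <<'E'
from h import *
S=get_image('side');Q=pts(S)
def sel(X,x0,x1,y0,y1,z0,z1):
    return X[(X[...,0]>x0)&(X[...,0]<x1)&(X[...,1]>y0)&(X[...,1]<y1)&(X[...,2]>z0)&(X[...,2]<z1)]
for n,a in(('B',sel(Q,390,450,-200,-130,8,28)),('A',sel(Q,495,549,-370,-300,45,70)),('C',sel(Q,552,610,-370,-310,45,70))):print(n,len(a),cv2.minEnclosingCircle(a[:,:2].astype(np.float32)),np.ptp(a,axis=0),a.mean(0))
for n,a in(('A',sel(Q,495,549,-370,-300,82,115)),('C',sel(Q,552,610,-370,-310,82,115))):print(n,a.mean(0),a.max(0))
print(read_state()['position'])
save(S,'s3.png')
E
```

```text
clock: 8.25
position: [463.7, -221.9, 141.2]
ee_rot: [0.996, -0.09, -0.0, -0.0]
contact_force: [0.1, -0.0, 0.5]
gripper_width: 85.7
grasp_force: 0.0
clock: 8.95
position: [421.3, -160.1, 57.2]
ee_rot: [0.996, -0.093, -0.005, 0.0]
contact_force: [-0.4, -0.9, -0.0]
gripper_width: 85.4
grasp_force: 0.0
clock: 9.95
position: [425.0, -159.4, 37.5]
ee_rot: [0.996, -0.091, 0.001, 0.0]
contact_force: [-0.7, 1.4, 6.0]
gripper_width: 30.4
grasp_force: 59.0
B 89 ((423.8318176269531, -162.95726013183594), 16.737483978271484) [29.79166538 28.06677313 19.49133723] [ 420.2507707  -169.50577864   18.38702022]
A 145 ((525.1249389648438, -327.12115478515625), 17.16823959350586) [32.17068367 30.38605284 24.30752198] [ 519.3612058  -332.40873264   58.58535002]
C 147 ((575.595947265625, -338.144287109375), 17.26614761352539) [33.04489594 32.7492459  24.61456867] [ 571.05501472 -342.72957526   58.51928288]
A [ 524.62091437 -326.77493104   93.26469433] [ 536.61483197 -313.89310486  109.59160203]
C [ 576.01664036 -337.72536141   92.76409408] [ 589.35459699 -322.00705617  110.40377369]
[ 425.04766713 -159.36573682   37.46443951]
```

View pics/s3.png

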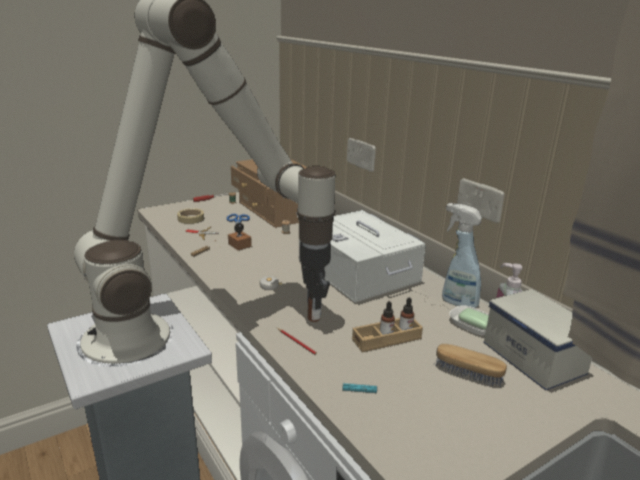

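Bottle A stands properly in the middle cell (side view, about (389,318)) and B is gripped. I take B to the near cell.

```bash
python3 -m jog '[[[0,0,0.2],[0,0,0],1],[[0,0,0.6],[0,0,0],1],[[0,0,0.8],[0,0,0],1],[[0.1,-0.3,0.8],[0,0,0],1],[[0.2,-0.7,0.8],[0,0,0],1],[[0.2,-1,0.8],[0,0,0],1],[[0.2,-1,0.8],[0,0,0],1]]';python3 -m jog '[[[0.2,-0.3,0],[0,0,0],1],[[0.31,-0.56,0],[0,0,0],1],[[0.31,-0.56,0],[0,0,0],1],[[0.31,-0.56,-0.15],[0,0,0],1],[[0.31,-0.56,-0.3],[0,0,0],1],[[0.31,-0.56,-0.3],[0,0,0],1],[[0.31,-0.56,-0.3],[0,0,0],1]]'
python3 - <<'E'
from h import *
S=get_image('side');Q=pts(S)
def sel(X,x0,x1,y0,y1,z0,z1):
    return X[(X[...,0]>x0)&(X[...,0]<x1)&(X[...,1]>y0)&(X[...,1]<y1)&(X[...,2]>z0)&(X[...,2]<z1)]
for n,a in(('B',sel(Q,440,500,-355,-280,58,80)),('A',sel(Q,503,549,-370,-300,45,70))):print(n,len(a),cv2.minEnclosingCircle(a[:,:2].astype(np.float32)),np.ptp(a,axis=0),a.mean(0))
E
```

```text
clock: 10.7
position: [444.4, -261.9, 116.3]
ee_rot: [0.996, -0.093, 0.0, 0.0]
contact_force: [-0.8, 0.3, -0.7]
gripper_width: 30.3
grasp_force: 59.6
clock: 11.4
position: [474.9, -314.8, 86.5]
ee_rot: [0.996, -0.091, -0.0, -0.0]
contact_force: [0.2, -0.2, -1.4]
gripper_width: 30.2
grasp_force: 59.6
B 117 ((474.476806640625, -316.8993835449219), 16.659849166870117) [29.14458273 28.76048502 21.04075744] [ 468.89403391 -323.3812581    69.23511789]
A 148 ((524.4805908203125, -328.2434387207031), 17.181650161743164) [33.38464447 29.82259327 24.47495215] [ 519.65208842 -332.35098392   59.30389167]
```

```bash
python3 -m jog '[[[0,0,-0.2],[0,0,0],1],[[0,0,-0.35],[0,0,0],1],[[0,0,-0.42],[0,0,0],1],[[0,0,-0.44],[0,0,0],1],[[0,0,-0.45],[0,0,0],1],[[0,0,-0.45],[0,0,0],1]]';python3 -m jog '[[[0,0,0],[0,0,0],0.5],[[0,0,0],[0,0,0],0.2],[[0,0,0],[0,0,0],0],[[0,0,0],[0,0,0],-0.5],[[0,0,0],[0,0,0],-1],[[0,0,0],[0,0,0],-1],[[0,0,0],[0,0,0],-1],[[0,0,0],[0,0,0],-1]]'; python3 -m jog '[[[0,0,0.3],[0,0,0],-1],[[0,0,0.7],[0,0,0],-1],[[0,0,1],[0,0,0],-1],[[0,0,1],[0,0,0],-1]]'
python3 -m jog '[[[-0.1,0.3,0.4],[0,0,0.089],-1],[[-0.1,0.8,0.8],[0,0,0.089],-1],[[-0.1,1,1],[0,0,0.089],-1],[[-0.1,1,1],[0,0,0.089],-1]]';for i in 1; do python3 -m jog '[[[0,0.5,0],[0,0,0],-1],[[0,1,0],[0,0,0],-1],[[0,1,0],[0,0,0],-1]]';done
python3 - <<'E'
from h import *
S=get_image('side');Q=pts(S);T=get_image('top')
def sel(X,x0,x1,y0,y1,z0,z1):
    return X[(X[...,0]>x0)&(X[...,0]<x1)&(X[...,1]>y0)&(X[...,1]<y1)&(X[...,2]>z0)&(X[...,2]<z1)]
for n,a in(('B',(443,500,-355,-280)),('A',(503,549,-370,-300)),('C',(553,610,-370,-310))):
    l=sel(Q,*a,45,70);u=sel(Q,*a,82,115);print(n,cv2.minEnclosingCircle(l[:,:2].astype(np.float32)),u.mean(0),u.max(0)[2])
a=cv2.resize(S['frame'][280:380,330:450],None,fx=4,fy=4)
cv2.imwrite('pics/g4.png',a[:,:,::-1])
# lock
print('lock ray',ray(S,338.4,238,131.5))
# rest & key again
P=pts(T)
print(read_state()['position'],read_state()['joints'])
E
```

```text
clock: 12.05
position: [475.6, -315.4, 42.6]
ee_rot: [0.996, -0.091, 0.001, 0.0]
contact_force: [-0.9, 1.4, 4.1]
gripper_width: 30.0
grasp_force: 60.0
clock: 12.85
position: [475.2, -315.4, 41.2]
ee_rot: [0.996, -0.092, -0.0, 0.0]
contact_force: [0.1, 0.6, 0.1]
gripper_width: 85.4
grasp_force: 0.0
clock: 13.25
position: [478.0, -316.7, 146.4]
ee_rot: [0.996, -0.091, 0.005, 0.002]
contact_force: [-0.0, -0.0, -0.4]
gripper_width: 85.6
grasp_force: 0.0
clock: 13.65
position: [467.1, -213.5, 245.6]
ee_rot: [1.0, 0.004, 0.004, 0.001]
contact_force: [0.5, -0.1, 0.4]
gripper_width: 85.5
grasp_force: 0.0
clock: 13.95
position: [464.7, -111.6, 240.5]
ee_rot: [1.0, 0.004, -0.001, -0.001]
contact_force: [0.0, 0.2, 0.1]
gripper_width: 85.4
grasp_force: 0.0
B ((475.3226318359375, -317.9100036621094), 17.113903045654297) [ 475.07023585 -317.83268307   93.08469928] 110.25438769925401
A ((524.7477416992188, -327.2199401855469), 16.674169540405273) [ 524.80228752 -326.96088797   93.57684203] 107.92046449654708
C ((576.204833984375, -337.8339538574219), 17.688899993896484) [ 575.94017569 -337.85897112   92.74864582] 108.55971354557789
lock ray [601.40176441 -11.12820275 131.5       ]
[ 464.8673251  -114.54844306  240.54468365] [ 9.85918910e-02  1.27056087e-01 -3.20856717e-01 -1.85819614e-04
 -1.12430882e+00  1.47749685e+00]
```

View pics/g4.png

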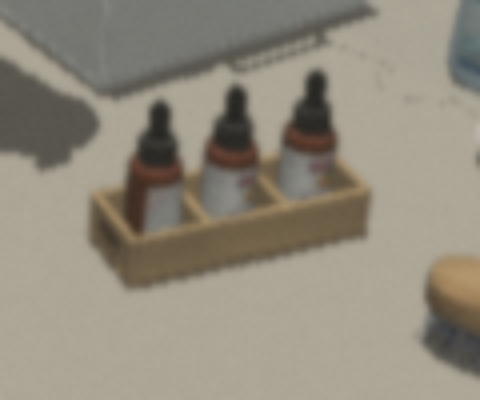

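All three bottles stand upright, one per cell, in the crop. Next, over to the key.

```bash
python3 -m jog '[[[0,0.4,0],[0,0,0.04],-1],[[0,0.8,0],[0,0,0.04],-1],[[0,1,0],[0,0,0.04],-1]]';python3 -m jog '[[[0,0.4,0],[0,0,0],-1],[[0,0.8,0],[0,0,0],-1],[[0,1,0],[0,0,0],-1]]';python3 -m jog '[[[0,0.4,0],[0,0,0],-1],[[0,0.8,0],[0,0,0],-1],[[0,1,0],[0,0,0],-1]]';python3 -m jog '[[[0,0.4,0],[0,0,0],-1],[[0,0.8,0],[0,0,0],-1],[[0,1,0],[0,0,0],-1]]';python3 -m jog '[[[-0.11,0.3,0],[0,0,0],-1],[[-0.11,0.55,-0.2],[0,0,0],-1],[[-0.11,0.55,-0.6],[0,0,0],-1],[[-0.11,0.55,-0.96],[0,0,0],-1],[[-0.11,0.55,-0.96],[0,0,0],-1],[[-0.11,0.55,-0.96],[0,0,0],-1]]'
python3 - <<'E'
from h import *
S=get_image('side');T=get_image('top');h=cv2.cvtColor(S['frame'],cv2.COLOR_RGB2HSV)
print(read_state()['position'])
a=cv2.resize(S['frame'][165:275,190:310],None,fx=4,fy=4)
cv2.imwrite('pics/g5.png',a[:,:,::-1])
E
```

```text
clock: 14.35
position: [465.1, -15.0, 240.6]
ee_rot: [0.999, 0.043, -0.001, 0.0]
contact_force: [-0.2, 0.5, -0.0]
gripper_width: 85.1
grasp_force: 0.0
clock: 14.65
position: [465.5, 85.4, 240.6]
ee_rot: [0.999, 0.043, -0.0, 0.0]
contact_force: [0.1, -1.4, 0.5]
gripper_width: 85.6
grasp_force: 0.0
clock: 14.95
position: [465.9, 185.6, 240.4]
ee_rot: [0.999, 0.043, -0.0, 0.0]
contact_force: [0.1, 0.5, 0.0]
gripper_width: 85.7
grasp_force: 0.0
clock: 15.25
position: [466.1, 285.7, 240.2]
ee_rot: [0.999, 0.043, -0.0, 0.0]
contact_force: [0.6, -0.5, 0.8]
gripper_width: 86.0
grasp_force: 0.0
clock: 15.85
position: [455.2, 338.7, 145.4]
ee_rot: [0.999, 0.043, -0.0, 0.001]
contact_force: [0.3, 0.4, 0.5]
gripper_width: 85.7
grasp_force: 0.0
[455.77222556 340.05124892 147.46241161]
```

View pics/g5.png

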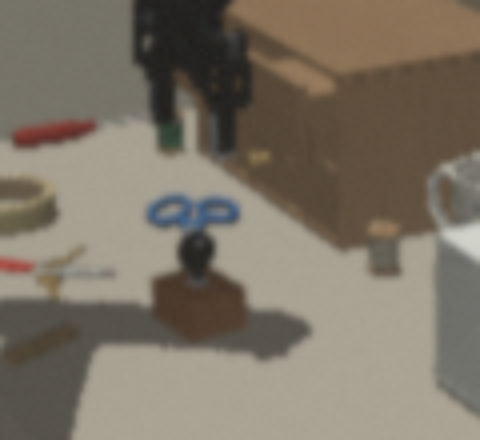

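The fingers straddle the key symmetrically, seen at about (195,250) in the crop. I descend and grip the bow.

```bash
python3 -m jog '[[[0,0,-0.3],[0,0,0],-1],[[0,0,-0.6],[0,0,0],-1],[[0,0,-0.9],[0,0,0],-1],[[0,0,-1],[0,0,0],-0.5],[[0,0,-1],[0,0,0],0],[[0,0,-1],[0,0,0],0.3],[[0,0,-1],[0,0,0],0.5],[[0,0,-1],[0,0,0],0.6],[[0,0,-1],[0,0,0],0.6]]'; python3 -m jog '[[[0,0,0],[0,0,0],0.7],[[0,0,0],[0,0,0],0.75],[[0,0,0],[0,0,0],0.8],[[0,0,0],[0,0,0],0.85],[[0,0,0],[0,0,0],0.9],[[0,0,0],[0,0,0],1],[[0,0,0],[0,0,0],1],[[0,0,0],[0,0,0],1],[[0,0,0],[0,0,0],1]]'
python3 -c "
from bench import *
s=read_state();print(s['position'],s['contact_force'],s['wrist_torque'])"
```

```text
clock: 16.85
position: [454.5, 340.0, 46.3]
ee_rot: [0.999, 0.043, 0.001, -0.001]
contact_force: [-0.8, -0.5, -0.8]
gripper_width: 16.9
grasp_force: 0.0
clock: 17.75
position: [454.4, 339.9, 45.6]
ee_rot: [0.999, 0.043, 0.0, -0.0]
contact_force: [-1.1, 0.9, 5.9]
gripper_width: 8.2
grasp_force: 58.6
[454.35538567 339.86723199  45.63593482] [-1.13023781  0.91194984  5.91328596] [ 0.1409085   0.29658163 -0.00972924]
```

```bash
python3 -m jog '[[[0,0,0.1],[0,0,0],1],[[0,0,0.3],[0,0,0],1],[[0,0,0.6],[0,0,0],1],[[0,0,1],[0,0,0],1],[[0,0,1],[0,0,0],1],[[0,0,1],[0,0,0],1]]'
python3 - <<'E'
from h import *
fr=[get_image('side') for _ in range(8)];S=fr[0]
F=np.mean([f['frame'].astype(float) for f in fr],0);g=F.mean(2);np.save('/tmp/F.npy',F)
R=np.array(S['R']);t=np.array(S['t'])
def proj(X): p=R@np.array(X,float)+t;return p[0]/p[2]*S['fx']+S['cx'],p[1]/p[2]*S['fy']+S['cy']
xs=np.arange(634,564,-2.);ys=np.arange(32,-50,-2.)
uv=np.array([[proj((x,y,131.5)) for y in ys] for x in xs],np.float32)
m=cv2.remap(g.astype(np.float32),uv[...,0],uv[...,1],cv2.INTER_CUBIC)
print('cols y',ys[0],'..',ys[-1])
for x,r in zip(xs,m):print(int(x),' '.join('%3d'%v for v in r))
# key
Q=pts(S);
s=read_state();print(s['position'])
u0,v0=map(int,proj((454,339,100)));print(u0,v0)
for v in range(v0-14,v0+42):print(v,' '.join('%3d'%q for q in g[v,u0-14:u0+15]))
E
```

```text
clock: 18.35
position: [454.0, 339.4, 146.1]
ee_rot: [0.999, 0.043, 0.0, -0.001]
contact_force: [-0.1, 0.1, -1.7]
gripper_width: 8.3
grasp_force: 59.1
cols y 32.0 .. -48.0
634 207 207 206 206 206 205 204 205 206 207 206 206 206 206 207 207 208 208 207 206 206 207 206 206 206 206 206 206 206 205 204 204 205 205 205 206 206 206 206 205 205
632 207 207 207 206 206 204 202 203 204 205 205 203 203 203 204 206 207 207 206 205 205 204 202 201 202 203 204 206 206 206 206 206 206 206 206 206 206 206 206 206 206
630 207 207 207 207 205 201 198 197 199 199 200 202 199 198 198 201 203 204 203 202 201 199 194 192 192 193 196 199 204 205 206 207 206 206 206 206 206 206 206 206 206
628 207 207 207 207 204 199 195 191 189 190 192 195 196 192 191 194 196 198 198 197 196 191 186 182 180 179 180 186 193 201 205 206 207 207 207 207 206 206 206 206 206
626 206 207 207 206 203 199 194 187 179 176 179 184 185 186 185 184 188 190 192 193 189 183 177 173 168 161 163 166 176 187 197 204 205 207 207 207 207 206 206 206 206
624 206 206 206 205 204 200 195 187 176 168 166 168 171 172 173 175 176 181 186 187 184 
[... 11020 characters left out ...]
 159 158 156 154 154 154 154 154 154 154 154 154 154 155 154 150 138 132 132 132 132 133 132 126 107
254 158 159 159 159 160 159 159 158 159 159 159 159 159 159 159 159 160 159 159 159 156 154 154 154 154 155 154 151 139
255 158 159 159 159 159 159 158 158 159 160 159 160 160 159 160 159 160 160 160 160 159 159 159 159 159 159 160 158 156
256 158 159 160 159 159 159 159 159 159 160 159 159 160 159 160 159 160 160 159 159 159 160 160 160 159 159 159 159 159
257 158 159 159 159 159 159 159 159 159 159 159 160 159 159 159 159 159 159 160 159 159 159 160 160 160 159 159 159 160
258 159 159 158 159 159 159 159 159 159 159 159 159 160 160 160 160 160 159 160 159 159 159 159 159 160 160 159 159 159
```

```bash
python3 -m jog '[[[0,-0.2,0.3],[0,0,-0.024],1],[[0.1,-0.6,0.5],[0,0,-0.048],1],[[0.2,-1,0.5],[0,0,-0.048],1],[[0.2,-1,0.5],[0,0,-0.048],1]]';python3 -m jog '[[[0.2,-0.4,0],[0,0,0],1],[[0.5,-0.8,0],[0,0,0],1],[[0.6,-1,0],[0,0,0],1],[[0.6,-1,0],[0,0,0],1]]';python3 -m jog '[[[0.2,-0.4,0],[0,0,0],1],[[0.5,-0.8,0],[0,0,0],1],[[0.68,-1,0],[0,0,0],1],[[0.68,-1,0],[0,0,0],1]]';python3 -m jog '[[[0,-0.2,0],[0,0,0],1],[[0,-0.4,0],[0,0,0],1],[[0,-0.46,0],[0,0,0],1],[[0,-0.46,0],[0,0,0],1],[[0,-0.46,0],[0,0,0],1],[[0,-0.46,0],[0,0,0],1]]'
cat > key.py <<'E'
from h import *
fr=[get_image('side') for _ in range(6)];S=fr[0]
g=np.mean([f['frame'].astype(float) for f in fr],0).mean(2);np.save('/tmp/g.npy',g)
F0=np.load('/tmp/F.npy').mean(2);R=np.array(S['R']);t=np.array(S['t'])
def proj(X): p=R@np.array(X,float)+t;return p[0]/p[2]*S['fx']+S['cx'],p[1]/p[2]*S['fy']+S['cy']
s=read_state();p=s['position'];print('tcp',p.round(1))
E
python3 - <<'E'
from key import *
print('expected tip',proj(p-[0,0,39]),'stem',proj(p-[0,0,17]),'lock',proj((602,-6.5,131.5)))
d=g-F0
u0,v0=map(int,proj(p-[0,0,20]))
for v in range(v0-12,v0+16):print(v,u0-10,' '.join('%4d'%q for q in d[v,u0-10:u0+11]))
# ring silhouette in old image
m=(F0<178).astype(np.uint8);m[:226]=0;m[248:]=0;m[:,:322]=0;m[:,356:]=0
n,l,st,c=cv2.connectedComponentsWithStats(m)
for i in range(1,n):
  if st[i,4]>5:print(st[i],c[i].round(2))
E
```

```text
clock: 19.15
position: [474.4, 236.2, 195.8]
ee_rot: [1.0, -0.009, -0.0, 0.0]
contact_force: [-1.1, -0.2, 0.0]
gripper_width: 8.2
grasp_force: 59.2
clock: 19.55
position: [535.0, 137.6, 194.6]
ee_rot: [1.0, -0.009, -0.001, 0.0]
contact_force: [-0.5, 0.1, -1.0]
gripper_width: 8.3
grasp_force: 59.2
clock: 19.95
position: [603.6, 38.2, 194.3]
ee_rot: [1.0, -0.008, -0.0, 0.0]
contact_force: [0.1, 0.3, -1.3]
gripper_width: 8.0
grasp_force: 59.1
clock: 20.55
position: [602.1, -5.3, 195.4]
ee_rot: [1.0, -0.006, 0.0, -0.0]
contact_force: [0.1, 0.3, -0.3]
gripper_width: 7.9
grasp_force: 59.1
tcp [602.2  -6.1 195.3]
expected tip (np.float64(337.9679281794217), np.float64(229.27638095229833)) stem (np.float64(338.2861836747045), np.float64(222.03775597183864)) lock (np.float64(337.6378783375951), np.float64(237.38479923511653))
211 328    0    0    0    0   -1   -7  -29  -43  -37  -16   -4  -16  -37  -46  -46  -46  -34   -8    0    0    0
212 328    0    0   -1    0    0   -4  -24  -40  -37  -15   -5  -18  -37  -46  -47  -46  -33   -8    0    0    0
213 328    0    0    0    0    0   -4  -14  -
[... 2268 characters left out ...]
 -92  -90  -87  -84  -93 -100 -101 -102 -100  -90  -81  -79
234 328 -101  -99  -97  -98  -95  -92  -83  -78  -73  -69  -67  -60  -58  -76  -90  -94 -100 -102 -100  -93  -88
235 328  -88  -83  -84  -87  -86  -77  -64  -63  -62  -58  -57  -52  -45  -53  -70  -84  -96 -102 -102 -102  -99
236 328  -67  -61  -67  -73  -79  -69  -59  -61  -60  -52  -49  -52  -49  -50  -61  -81  -88  -90  -95  -98 -101
237 328  -51  -50  -57  -55  -65  -66  -63  -59  -55  -45  -45  -53  -57  -66  -70  -75  -71  -66  -73  -80  -93
238 328  -28  -47  -53  -38  -47  -52  -54  -57  -56  -55  -59  -61  -66  -67  -62  -56  -49  -48  -51  -58  -78
[328 234  21   9 120] [337.33 237.85]
[322 238  14  10  75] [326.47 244.13]
```

```bash
python3 -m jog '[[[0,0,-0.1],[0,0,0],1],[[0,0,-0.2],[0,0,0],1],[[0,0,-0.24],[0,0,0],1],[[0,0,-0.24],[0,0,0],1],[[0,0,-0.24],[0,0,0],1]]';for i in 1 ; do python3 -m jog '[[[0,0,-0.02],[0,0,0],1],[[0,0,-0.02],[0,0,0],1],[[0,0,-0.02],[0,0,0],1]]';done; python3 -m jog '[[[0,0,-0.015],[0,0,0],1],[[0,0,-0.015],[0,0,0],1],[[0,0,-0.015],[0,0,0],1]]';python3 -m jog '[[[0,0,-0.01],[0,0,0],1],[[0,0,-0.01],[0,0,0],1],[[0,0,-0.01],[0,0,0],1]]'
```

```text
clock: 21.35
position: [602.3, -6.5, 171.1]
ee_rot: [1.0, -0.007, -0.0, 0.0]
contact_force: [0.1, -0.0, -1.1]
gripper_width: 8.1
grasp_force: 59.1
clock: 21.65
position: [602.3, -6.4, 169.5]
ee_rot: [1.0, -0.007, 0.0, -0.0]
contact_force: [-0.6, 1.0, -0.1]
gripper_width: 7.9
grasp_force: 59.1
clock: 21.95
position: [602.2, -6.4, 167.8]
ee_rot: [1.0, -0.007, -0.0, 0.0]
contact_force: [-0.1, 0.6, 0.1]
gripper_width: 8.3
grasp_force: 59.1
clock: 22.25
position: [602.2, -6.4, 166.8]
ee_rot: [1.0, -0.007, -0.0, 0.0]
contact_force: [0.1, 0.5, -0.4]
gripper_width: 8.2
grasp_force: 59.1
```

```bash
python3 -m jog '[[[0,0,-0.02],[0,0,0],1],[[0,0,-0.02],[0,0,0],1],[[0,0,-0.02],[0,0,0],1]]';python3 -m jog '[[[0,0,-0.02],[0,0,0],1],[[0,0,-0.02],[0,0,0],1],[[0,0,-0.02],[0,0,0],1]]'; python3 -c "
from bench import *
s=read_state();print(s['wrist_torque'])"
```

```text
clock: 22.55
position: [602.1, -6.4, 164.7]
ee_rot: [1.0, -0.007, -0.0, 0.0]
contact_force: [-0.3, 0.1, 0.5]
gripper_width: 8.0
grasp_force: 59.1
clock: 22.85
position: [602.1, -6.4, 162.7]
ee_rot: [1.0, -0.007, -0.0, 0.0]
contact_force: [-0.8, -1.4, -0.4]
gripper_width: 8.6
grasp_force: 59.1
[-0.01595786  0.00136425 -0.00421712]
```

The tip is about 6 mm into the keyhole without side force. I push on through the pins.

```bash
python3 -m jog '[[[0,0,-0.02],[0,0,0],1],[[0,0,-0.04],[0,0,0],1],[[0,0,-0.04],[0,0,0],1]]';python3 -m jog '[[[0,0,-0.02],[0,0,0],1],[[0,0,-0.04],[0,0,0],1],[[0,0,-0.04],[0,0,0],1]]';python3 -m jog '[[[0,0,-0.02],[0,0,0],1],[[0,0,-0.04],[0,0,0],1],[[0,0,-0.04],[0,0,0],1]]'
```

```text
clock: 23.15
position: [602.1, -6.9, 159.7]
ee_rot: [1.0, -0.007, -0.0, 0.001]
contact_force: [-2.5, -2.0, 4.5]
gripper_width: 8.4
grasp_force: 59.9
clock: 23.45
position: [602.3, -6.6, 154.8]
ee_rot: [1.0, -0.007, 0.0, 0.0]
contact_force: [-0.2, -1.1, 0.5]
gripper_width: 8.1
grasp_force: 59.4
clock: 23.75
position: [601.8, -6.1, 149.5]
ee_rot: [1.0, -0.007, -0.001, -0.0]
contact_force: [1.1, 0.0, -4.9]
gripper_width: 8.1
grasp_force: 58.6
```

```bash
python3 -m jog '[[[0,0,-0.02],[0,0,0],1],[[0,0,-0.04],[0,0,0],1],[[0,0,-0.04],[0,0,0],1]]';python3 -m jog '[[[0,0,-0.02],[0,0,0],1],[[0,0,-0.04],[0,0,0],1],[[0,0,-0.04],[0,0,0],1]]';python3 -m jog '[[[0,0,-0.02],[0,0,0],1],[[0,0,-0.03],[0,0,0],1],[[0,0,-0.03],[0,0,0],1]]'; python3 -c "
from bench import *
s=read_state();print(s['wrist_torque'])"
```

```text
clock: 24.05
position: [602.0, -6.3, 146.3]
ee_rot: [1.0, -0.007, -0.0, 0.0]
contact_force: [0.1, -0.4, -1.3]
gripper_width: 8.6
grasp_force: 59.1
clock: 24.35
position: [602.0, -6.4, 142.5]
ee_rot: [1.0, -0.007, -0.0, -0.0]
contact_force: [-1.0, 0.5, -0.6]
gripper_width: 8.3
grasp_force: 59.1
clock: 24.65
position: [602.2, -6.4, 139.8]
ee_rot: [1.0, -0.007, 0.0, -0.0]
contact_force: [0.1, -0.7, -0.5]
gripper_width: 8.3
grasp_force: 59.3
[0.09477972 0.03490352 0.09103241]
```

```bash
python3 -m jog '[[[0,0,-0.01],[0,0,0],1],[[0,0,-0.01],[0,0,0],1],[[0,0,-0.01],[0,0,0],1]]';python3 -m jog '[[[0,0,-0.01],[0,0,0],1],[[0,0,-0.01],[0,0,0],1],[[0,0,-0.01],[0,0,0],1]]'
```

```text
clock: 24.95
position: [602.3, -6.4, 139.7]
ee_rot: [1.0, -0.007, 0.0, 0.0]
contact_force: [-2.6, 0.0, 4.6]
gripper_width: 8.3
grasp_force: 59.9
clock: 25.25
position: [602.3, -6.4, 139.6]
ee_rot: [1.0, -0.007, 0.001, 0.0]
contact_force: [-3.9, 0.7, 9.5]
gripper_width: 8.3
grasp_force: 60.9
```

The key is home (stop felt at z 139.7, 9.5 N). Now I turn it clockwise.

```bash
python3 -m jog '[[[0,0,0],[0,0,-0.04],1],[[0,0,0],[0,0,-0.08],1],[[0,0,0],[0,0,-0.12],1],[[0,0,0],[0,0,-0.16],1],[[0,0,0],[0,0,-0.2],1],[[0,0,0],[0,0,-0.24],1],[[0,0,0],[0,0,-0.24],1]]'; python3 -c "
from bench import *
s=read_state();print(s['wrist_torque'])"
```

```text
clock: 25.95
position: [602.8, -5.8, 139.6]
ee_rot: [0.967, -0.256, 0.001, -0.001]
contact_force: [-4.1, 3.1, 8.4]
gripper_width: 7.9
grasp_force: 60.6
[0.98585162 1.01333776 0.05188541]
```

```bash
python3 -m jog '[[[0,0,0],[0,0,-0.05],1],[[0,0,0],[0,0,-0.1],1],[[0,0,0],[0,0,-0.15],1],[[0,0,0],[0,0,-0.2],1],[[0,0,0],[0,0,-0.25],1],[[0,0,0],[0,0,-0.3],1],[[0,0,0],[0,0,-0.35],1],[[0,0,0],[0,0,-0.4],1],[[0,0,0],[0,0,-0.45],1],[[0,0,0],[0,0,-0.5],1],[[0,0,0],[0,0,-0.52],1],[[0,0,0],[0,0,-0.53],1],[[0,0,0],[0,0,-0.53],1],[[0,0,0],[0,0,-0.53],1]]'; python3 - <<'E'
from h import *
s=read_state();print(s['wrist_torque'],s['joints'][5])
S=get_image('side');Q=pts(S)
def sel(X,x0,x1,y0,y1,z0,z1):
    return X[(X[...,0]>x0)&(X[...,0]<x1)&(X[...,1]>y0)&(X[...,1]<y1)&(X[...,2]>z0)&(X[...,2]<z1)]
for x in (660,690,720,750,780):print(x,np.median(sel(Q,x-6,x+6,-150,-90,110,170)[:,2]))
for n,a in(('B',(443,500,-355,-280)),('A',(503,549,-370,-300)),('C',(553,610,-370,-310))):
    u=sel(Q,*a,82,115);print(n,u.mean(0),u.max(0)[2])
E
```

```text
clock: 27.35
position: [602.7, -6.0, 139.6]
ee_rot: [-0.688, 0.726, -0.001, 0.001]
contact_force: [-3.0, 3.4, 8.1]
gripper_width: 8.2
grasp_force: 60.6
[0.7666959  1.10372096 0.12653839] -0.3132724403677506
660 149.6986281395225
690 146.63382806659618
720 142.84243776475884
750 138.75097747073477
780 134.6531802973058
B [ 475.02628907 -318.22116087   93.50554951] 110.19349248985635
A [ 524.2996701  -327.07916503   92.85731583] 110.83525781212094
C [ 575.68919117 -337.71179342   93.04211821] 109.10222138063833
```

The lid has risen 0.125 rad, so the plug is near its stop. I hold briefly and hand in.

```bash
python3 -m jog '[[[0,0,0],[0,0,0],1],[[0,0,0],[0,0,0],1],[[0,0,0],[0,0,0],1],[[0,0,0],[0,0,0],1],[[0,0,0],[0,0,0],1]]'; python3 -c "
from bench import *
print(job_done())"
```

```text
clock: 27.9
position: [602.7, -6.0, 139.6]
ee_rot: [-0.688, 0.726, -0.001, 0.001]
contact_force: [-3.3, 3.0, 8.4]
gripper_width: 8.3
grasp_force: 60.6
the job is handed in; nothing more can be done
None
```

I handed the job in at 27.9 s: all three bottles stand in the carrier, the key is fully home, still gripped and held turned, and the lid measured about 0.125 rad open; the hand-in gave no verdict.

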